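Set the bench clock to ten and start it

TASK

The clock lying face up in its holder on the watchmaker's bench is slow, somewhere past nine. With a fingertip gently push its long minute hand round until the clock reads exactly ten o'clock (the short hour hand follows by its gears), and then push the small start lever beside the dial all the way over to its other stop. Only push: do not grip the hands or the lever, do not press on the dial, do not push the lever before the time is set, and leave the other things on the bench where they are.

Things in the scene. Friction and masses are not known exactly. Their poses are not given: they have to be found in the camera images.
- clock: Clock in its holder, screwed down. Aluminium plate 240 mm along x, y from -165 to +125 mm, top at z = 20 mm; round dark case of radius 108 mm with a white dial, face at z = 47 mm. Origin on the hands' axis at bench height, z up. x points to twelve and lies within 0.4 rad of the robot's x; three o'clock is along -y, nine along +y.
- twelve (a point): On the dial at twelve, 87 mm from the hands' axis, at z = 47 mm: the only double black bar (two bars 22 x 6 mm, 14 mm apart). The other hours have a single bar, 30 degrees apart, with fine minute ticks between.
- minute_hand (a joint): Angle of the long minute hand, rad, growing clockwise from above: 0 = ten o'clock exactly (hand over twelve's double bar), -6.28 = nine o'clock. Starts between -4.6 and -1.6 (9:16 to 9:45). Turns either way and stays where left; about 0.6 N at 70 mm from the axis moves it. 21 mm clear of the dial, so a fingertip fits down beside it.
- minute_tip (a point): Middle of the minute hand's outer end, 86 mm from the axis, z = 71 mm. The hand is a dark bar 8 mm wide, z = 68 to 74 mm, with a hub of radius 10 mm (up to z = 78 mm) and a 33 mm tail ending in a disc. Beyond 55 mm from the axis it is clear of the hour hand.
- hour_hand (a joint): Angle of the short hour hand, rad, clockwise: 0 points at the ten bar; geared to one twelfth of the minute hand's angle. Dark bar 10 mm wide with a disc of radius 9 mm near its end, reaching 49 mm from the axis, z = 54 to 57 mm. It should not be touched.
- start_lever (a joint): Angle of the start lever, rad: 0 at the halt stop, 1.047 at the other (run) stop; starts between 0 and 0.12. Its direction, anticlockwise from the clock's x axis, is -2.094 plus the joint value: it points away from the dial and is pushed anticlockwise, towards the clock's +x. It stays where it is left; about 2 N at 36 mm from its axis moves it.
- lever_pivot (a point): On the lever's upright axis, at x = 0, y = -125 mm in the clock's frame, at z = 46 mm. The lever is a steel bar 10 mm wide, 46 mm long from here, z = 42 to 50 mm (22 mm clear of the plate), on a boss of radius 12 mm whose top is at z = 51 mm.
- lever_pin (a point): On the axis of the lever's upright black pin (radius 6 mm, z = 42 to 64 mm), 42 mm from the lever's axis; the point is at z = 53 mm.
- oil_cup: Bystander, loose: steel cup, radius 15 mm, 22 mm tall, on the holder's plate outside the dial between ten and eleven. Origin under its centre.
- loupe: Bystander, loose: black eyeglass, radius 16 mm, 34 mm tall, on the plate's corner about 90 mm to the +x side of the lever's axis. Origin under its centre.
- dome_large: Bystander, loose: clear dust dome with a knob on a white disc, radius 54 mm, 86 mm tall, on the bench. Origin under its centre.
- dome_small: Bystander, loose: smaller dust dome, radius 44 mm, 74 mm tall, on the bench. Origin under its centre.
- screwdriver: Bystander, loose: screwdriver 160 mm long lying on the bench. Origin at its middle, on the bench.
- tweezers: Bystander, loose: steel tweezers 120 mm long lying on the bench. Origin under the middle.
- parts_tray: Bystander, loose: yellow tray 100 x 140 x 25 mm with six compartments, on the bench. Origin under its centre.

How it is judged (in metres and radians):
On the way, in this order (a step that is already met when the one before it is completed fails the run):
1. the clock reads ten o'clock, the lever still on its first side (value of joint minute_hand between -0.09 and 0.09 rad and value of joint start_lever below 0.3 rad), for 0.3 s.
2. the start lever is over at its other stop (value of joint minute_hand between -0.09 and 0.09 rad and value of joint start_lever above 0.93 rad), for 0.2 s.
At the end, for the whole second after the job is handed in: The minute hand stands still within 0.09 rad (under one minute) of ten o'clock and the start lever is within about 0.11 rad of its other stop (all of step 2 and velocity of joint minute_hand between -0.05 and 0.05 rad/s); the robot touches nothing.
It fails at once if a clock hand is pinched or pressed with more than 15 N (contact force between the fingers and minute_hand above 15 N or contact force between the fingers and hour_hand above 15 N).
It fails at once if the dial is pressed with more than 10 N (contact force between the fingers and clock_c2 above 10 N).
It fails at once if the lever is pinched or pushed with more than 25 N (contact force between the fingers and start_lever above 25 N).
It fails at once if the start lever is pushed before the clock reads ten (value of joint start_lever above 0.3 rad and not (value of joint minute_hand between -0.12 and 0.12 rad)).
It fails at once if another thing on the bench is lifted, carried or pushed more than 20 mm (distance of any of oil_cup, loupe, dome_large, dome_small, screwdriver, tweezers, parts_tray from where it was at the start of the episode above 0.02 m).
It also fails if it takes over 53 s, if anything falls off the work surface, if the arm or the gripper's body presses on something with over 40 N, if the wrist force passes 120 N, or if a joint passes its speed limit or range.

ROBOT

A 6-joint arm with a two-finger parallel gripper is mounted at the origin on the work surface. World frame = base frame: x ahead of the robot, y to its left, z up, the work surface at z = 0. Lengths are in mm, angles in rad, forces in N, time in s.
With the tool pointing down it reaches from about 275 to 875 mm from the base axis. Payload 12.5 kg.
Tool frame: the origin (TCP) lies on the mounting face of the last link; the fingertips stand 173 mm ahead of it and the grasp point (between the pads) lies robot.tcp_to_grasp ahead of it (robot.tcp_to_grasp is the distance from the TCP to the grasp point, in mm); z points along the fingers, y is the line along which they close (so a half turn about z gives the same grasp; the last joint's range is limited). The gripper opens to 85 mm and grips with 20 to 120 N. Pads are 22 mm wide; open, the fingers measure 114 mm over their backs; the gripper's body (76 mm by 85 mm) begins 54 mm behind the grasp point. The pads swing forward as they close: fully open they stand 13 mm farther back than shut.
Start: joints at [1.023, 0.351, 1.652, -0, 1.139, -0.085], TCP at [245.519, 492.145, 404.69] pointing down, gripper open.
Joint ranges: [-2.75, 2.75], [-0.79, 2.1], [0.01, 2.65], [-1.57, 4.71], [0.07, 3.14], [-2.87, 2.87]. Speed limits (rad/s): [2.22, 2.22, 2.79, 3.14, 3.14, 3.14].

INTERFACE

Orientations are given as a 3x3 rotation matrix whose columns are the frame's x, y, z axes.
In Python, from bench import robot gives the robot as it stands.
- The arm moves only by the tool servo_tool, never from a script. Its argument "plan" is a list of rows, each an object with "claw": the opening, from 0 (shut) to 1 (fully open); "delta_pos": the shift along the tool's x, y, z in units of 0.04 m (1.0 is 0.04 m), a list of three; "delta_rot": the turn, a rotation vector about the tool's x, y, z in units of 0.08 rad (1.0 is 0.08 rad), a list of three. A call has 1 to 10 rows; each row shifts and turns the commanded pose from where the row before left it, along the tool's axes as they then stand; what a row does not reach is not made up. A row lasts 1/12 s, in which the tool goes at most 41.7 mm and 7.16 degrees, less where a joint would pass 70% of its speed; a pose out of reach is approached as far as the arm can. A call with a number of a shift or a turn outside -1 to 1 is refused whole. A call with a gripper value outside its range is refused whole. The fingers move at their own pace and stop on an object; "squeeze" is the grip in N (left out, the last holds). Time passes only in rows, so rows that do not move let the fingers close. It gives the time, the measured TCP pose, the force, the opening and the grip force at its end, in the units of the state.
- robot.sense(): the state, without advancing time (a new reading comes with each control period).
- robot.read_camera(name): name is "side" or "top" or "wrist"; returns a dict with "image" (480x640x3 uint8, red, green, blue), "mtx" (3x3 intrinsics, pixels), "extrinsics" (4x4, takes a point from world to camera coordinates). Camera axes: x right, y up, looking along -z (the intrinsics and any distortion apply to the point x, -y, -z); pixel columns grow to the right and rows downward; lengths in mm; the calibration is good to about 2 mm. A picture is of the moment at which its call begins. There is no depth.
- robot.finish_job(): hands the job in; it is judged then, once.
Trained networks look in a picture, given as the dict that the camera call returned (one of the last four; its "shot" number tells which), for a name from the list of things; names that differ only in an ending like _2 or _b are one class to them, and where a whole thing is asked for, a point or a joint stands for the part that bears it (a point fixed in the world has none). Each returns a list of dicts, best first, with "confidence" (0 to 1); they miss things now and then, are a little off and sometimes report something else, mostly with a low value. They report only what shows in the picture. A call takes as long as a camera call.
- robot.outline_of(picture, name): "region" (480x640 bool, what is visible of it) and "extent" ([left, top, width, height] in pixels, round what is visible of it).
The state is a dict: "clock": time; "joint_positions": joint angles; "joint_vel": joint speeds; "tau": joint torques, N m; "position": TCP position; "eef_rot": TCP orientation; "wrist_force": force on the tool from outside, world axes, zero at the start; "torque": the same for the moment, N m; "width": opening from 0.0 (shut) to 1.0 (fully open); "grasp_force": force on a finger pad.
Only numpy, scipy, OpenCV 4.12 (cv2) and the standard library are available. Lean on these libraries where they do the work, as an engineer would, in place of code of your own. Each camera call takes 0.05 s, during which the arm holds its last target. There are 200 camera calls.

## Working session

There is one attempt and no reset: what is moved stays moved. The work goes in short steps, Python scripts to look and compute and a tool call to move; the robot and the scene stay as the last step left them, time stands still between calls to the robot, and variables do not carry over. Pictures are saved under pics/ and viewed, at most 10 in all, crops included, and the job is handed in when it is done.

Besides the shell and the picture viewer there is one more tool, called after ">>>" as a command line: name --argument value ..., lists and objects as JSON in quotes. servo_tool: Moves the arm, as the interface text tells. Its arguments: {"type":"object","properties":{"plan":{"type":"array"},"squeeze":{"type":"number"}},"required":["plan"]}

```bash
mkdir -p pics; ls
python3 - <<'E'
from bench import robot
import cv2,numpy as np
s=robot.sense(); print({k:np.round(v,3).tolist() for k,v in s.items()}, robot.tcp_to_grasp)
for n in ["top","side"]:
    p=robot.read_camera(n); cv2.imwrite(f"pics/{n}1.png",p["image"][:,:,::-1]); print(n,p["mtx"].tolist(),np.round(p["extrinsics"],3).tolist(), p.keys())
    np.savez(n+"1.npz",image=p["image"],mtx=p["mtx"],extrinsics=p["extrinsics"])
    for o in ["twelve","minute_hand","start_lever","clock","lever_pin"]:
        r=robot.outline_of(p,o); print(o,[(q["confidence"],q["extent"],np.round(np.argwhere(q["region"]).mean(0)[::-1],1)) for q in r[:2]])
E
```

```text
pics
{'clock': 0.0, 'joint_positions': [1.023, 0.351, 1.652, -0.0, 1.139, -0.085], 'joint_vel': [0.001, 0.001, 0.002, 0.001, -0.001, -0.001], 'tau': [0.001, -50.611, -29.14, -0.0, 0.005, 0.0], 'position': [245.456, 492.043, 404.167], 'eef_rot': [[-0.895, 0.446, -0.001], [0.446, 0.895, -0.001], [0.0, -0.001, -1.0]], 'wrist_force': [-0.179, -0.128, 0.083], 'torque': [0.028, 0.021, -0.02], 'grasp_force': 0.0, 'width': 0.999} 154.70000000000002
top [[483.66674090552095, 0.0, 322.046298219165], [0.0, 483.66674090552095, 234.89586811183875], [0.0, 0.0, 1.0]] [[-0.007, -1.0, 0.018, -16.897], [0.996, -0.006, 0.094, -515.334], [-0.093, 0.019, 0.995, -1293.986], [0.0, 0.0, 0.0, 1.0]] dict_keys(['image', 'mtx', 'extrinsics', 'shot'])
twelve [(0.6, [249.4, 158.2, 124.7, 104.1], array([312.4, 209.1]))]
minute_hand [(0.68, [303.6, 195.2, 5.3, 40.0], array([305. , 208.5])), (0.43, [345.5, 191.7, 21.0, 11.5], array([356.5, 198.1]))]
start_lever [(0.62, [345.6, 192.6, 21.8, 8.3], array([356.4, 198. ]))]
clock [(0.76, [249.7, 155.2, 121.9, 104.0], array([312.6, 208.8]))]
lever_pin [(0.64, [301.4, 194.6, 8.8, 43.2], array([304.9, 210.3]))]
side [[504.6131202415733, 0.0, 316.9061294277064], [0.0, 504.6131202415733, 236.25080724209445], [0.0, 0.0, 1.0]] [[-0.997, -0.072, -0.016, 542.451], [0.042, -0.735, 0.677, -108.781], [-0.06, 0.674, 0.736, -1278.156], [0.0, 0.0, 0.0, 1.0]] dict_keys(['image', 'mtx', 'extrinsics', 'shot'])
twelve []
minute_hand [(0.63, [289.0, 256.0, 44.3, 10.5], array([306.4, 259.2])), (0.33, [289.1, 211.6, 10.6, 19.9], array([293.9, 223.9]))]
start_lever []
clock [(0.64, [247.9, 212.2, 106.3, 111.8], array([298.9, 271.9]))]
lever_pin [(0.6, [288.9, 214.2, 9.3, 20.0], array([293.8, 224.4])), (0.42, [233.8, 415.0, 44.2, 44.3], array([256.6, 436.2]))]
```

Run:
```python
import cv2,numpy as np
t=cv2.imread("pics/top1.png"); s=cv2.imread("pics/side1.png")
a=cv2.resize(t[140:280,230:390],(640,560),interpolation=cv2.INTER_CUBIC); cv2.imwrite("pics/t1c.png",a)
cv2.imwrite("pics/both.png",np.hstack([cv2.resize(t,(400,300)),cv2.resize(s,(400,300))]))
```

```text
(no output)
```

View pics/t1c.png

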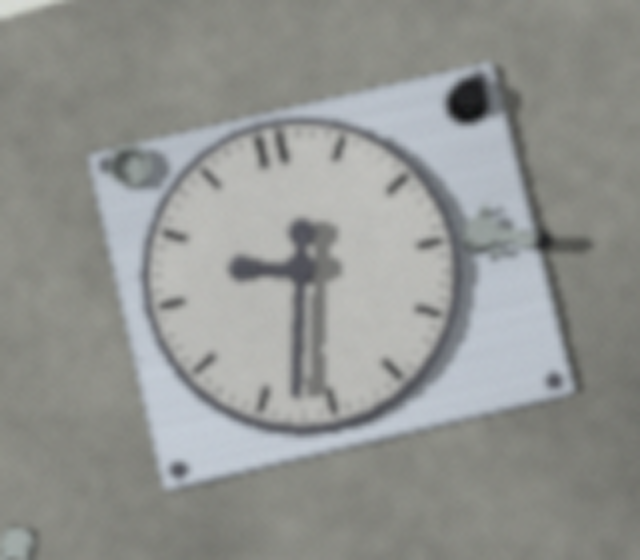

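View pics/both.png

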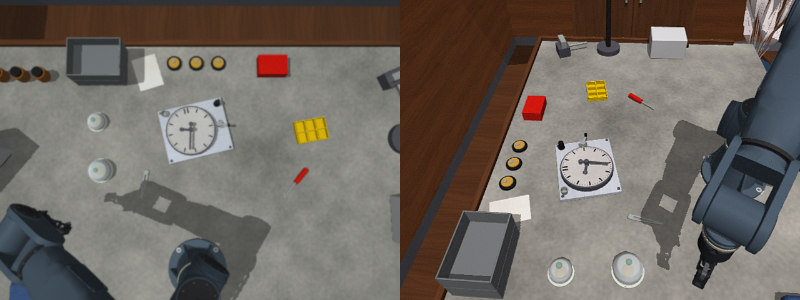

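The top view shows the dial centre near crop (303,268), the double bar at (271,149), the minute tip at (297,392) pointing near half past, and the lever at right. Next I'll fit the clock's pose.

```bash
cat > h.py <<'E'
import numpy as np, cv2
from scipy.optimize import least_squares
def proj(P,K,E):
    q=(E[:3,:3]@np.atleast_2d(P).T).T+E[:3,3]; q=q*[1,-1,-1]
    u=(K@q.T).T; return u[:,:2]/u[:,2:]
def back(uv,z,K,E):
    d=E[:3,:3].T@(np.linalg.inv(K)@[*uv,1]*[1,-1,-1]); c=-E[:3,:3].T@E[:3,3]
    return c+d*(z-c[2])/d[2]
def pose(p,P):
    c,s=np.cos(p[2]),np.sin(p[2]); P=np.atleast_2d(P)
    return np.c_[p[0]+c*P[:,0]-s*P[:,1],p[1]+s*P[:,0]+c*P[:,1],P[:,2]]
def unc(p,w):
    c,s=np.cos(p[2]),np.sin(p[2]); d=w[:2]-p[:2]; return np.array([c*d[0]+s*d[1],-s*d[0]+c*d[1]])
E
python3 - <<'E'
from h import *
d=np.load("top1.npz"); K,E=d["mtx"],d["extrinsics"]
px=np.array([(90,155),(497,65),(578,390),(165,488),(271,149),(303,268)])/4+[229.6,139.6]
P=np.array([(120,125,20),(120,-165,20),(-120,-165,20),(-120,125,20),(87,0,47),(0,0,78.)])
f=least_squares(lambda p:(proj(pose(p,P),K,E)-px).ravel(),[600,30,.2],loss="soft_l1")
p=f.x; print("pose",p,np.round(f.fun,2)); np.save("pose.npy",p)
for n,uv,z in [("tip",(297,394),71),("cup",(138,170),42),("pin",(545,240),64),("hourdisc",(240,268),57),("loupe",(468,100),54)]:
    w=back(np.array(uv)/4+[229.6,139.6],z,K,E); c=unc(p,w); print(n,w,c,"r",np.hypot(*c),"ang ccw",np.arctan2(c[1],c[0]))
E
```

```text
pose [5.85938494e+02 2.43174480e+01 2.25401489e-01] [-0.54 -0.59 -0.26 -1.37  0.2   1.06 -0.03  0.93  0.8   0.18 -0.07 -0.32]
tip [502.65038127  28.52302092  71.        ] [-80.24135836  22.71389328] r 83.39422365832766 ang ccw 2.865739738919163
cup [658.16871741 136.17911174  42.        ] [95.4039466  92.88877207] r 133.1549360845527 ang ccw 0.7720411681024983
pin [ 605.35143394 -136.93775547   64.        ] [ -17.11828998 -161.51491278] r 162.41952746275928 ang ccw -1.6763879511237685
hourdisc [588.48433662  66.47911925  57.        ] [11.90448138 40.52617868] r 42.23846392721578 ang ccw 1.2850851936808252
loupe [702.93470125 -87.42464215  54.        ] [  89.06262287 -135.06389775] r 161.78506503699637 ang ccw -0.9878336968962791
```

>>> servo_tool --plan '[{"claw":0,"delta_pos":[0,0,0],"delta_rot":[0,0,-0.85]},{"claw":0,"delta_pos":[0,0,0],"delta_rot":[0,0,-0.85]},{"claw":0,"delta_pos":[0,0,0],"delta_rot":[0,0,-0.85]},{"claw":0,"delta_pos":[0,0,0],"delta_rot":[0,0,-0.85]},{"claw":0,"delta_pos":[0,0,0],"delta_rot":[0,0,-0.85]},{"claw":0,"delta_pos":[0,0,0],"delta_rot":[0,0,-0.85]},{"claw":0,"delta_pos":[-0.4,-0.7,0],"delta_rot":[0,0,0]},{"claw":0,"delta_pos":[-0.4,-0.7,0],"delta_rot":[0,0,0]},{"claw":0,"delta_pos":[-0.4,-0.7,0],"delta_rot":[0,0,0]},{"claw":0,"delta_pos":[-0.4,-0.7,0],"delta_rot":[0,0,0]}]'

```text
clock: 1.43
position: [303.5, 375.5, 404.7]
eef_rot: [[-0.999, 0.054, 0.0], [0.054, 0.999, 0.0], [-0.0, 0.0, -1.0]]
wrist_force: [1.1, -0.4, 0.2]
width: 0.003
grasp_force: 0.0
```

>>> servo_tool --plan '[{"claw":0,"delta_pos":[-0.4,-0.7,0],"delta_rot":[0,0,0]},{"claw":0,"delta_pos":[-0.4,-0.7,0],"delta_rot":[0,0,0]},{"claw":0,"delta_pos":[-0.4,-0.7,0],"delta_rot":[0,0,0]},{"claw":0,"delta_pos":[-0.4,-0.7,0],"delta_rot":[0,0,0]},{"claw":0,"delta_pos":[-0.4,-0.7,0],"delta_rot":[0,0,0]},{"claw":0,"delta_pos":[-0.4,-0.7,0],"delta_rot":[0,0,0]},{"claw":0,"delta_pos":[-0.4,-0.7,0],"delta_rot":[0,0,0]},{"claw":0,"delta_pos":[-0.4,-0.7,0],"delta_rot":[0,0,0]},{"claw":0,"delta_pos":[-0.4,-0.7,0],"delta_rot":[0,0,0]},{"claw":0,"delta_pos":[0,0,0],"delta_rot":[0,0,0]}]'

```text
clock: 2.27
position: [435.0, 113.8, 404.9]
eef_rot: [[-0.998, 0.058, 0.001], [0.058, 0.998, -0.001], [-0.001, -0.001, -1.0]]
wrist_force: [-0.7, 0.4, 0.7]
width: 0.002
grasp_force: 0.0
```

>>> servo_tool --plan '[{"claw":0,"delta_pos":[-0.525,-0.72,0],"delta_rot":[0,0,0]},{"claw":0,"delta_pos":[-0.525,-0.72,0],"delta_rot":[0,0,0]},{"claw":0,"delta_pos":[-0.525,-0.72,0],"delta_rot":[0,0,0]},{"claw":0,"delta_pos":[-0.525,-0.72,0],"delta_rot":[0,0,0]},{"claw":0,"delta_pos":[0,0,0.8],"delta_rot":[0,0,0]},{"claw":0,"delta_pos":[0,0,0.8],"delta_rot":[0,0,0]},{"claw":0,"delta_pos":[0,0,0],"delta_rot":[0,0,0]}]'

```text
clock: 2.85
position: [509.5, -2.4, 335.9]
eef_rot: [[-0.998, 0.056, -0.008], [0.056, 0.998, 0.001], [0.008, 0.0, -1.0]]
wrist_force: [-1.3, 0.2, -2.0]
width: -0.001
grasp_force: 0.0
```

Run:
```python
from bench import robot
from h import *
p=robot.read_camera("wrist"); cv2.imwrite("pics/w1.png",p["image"][:,:,::-1]); np.savez("w1.npz",image=p["image"],mtx=p["mtx"],extrinsics=p["extrinsics"])
print(p["mtx"].tolist(),np.round(p["extrinsics"],3).tolist())
```

```text
[[397.5195103772234, 0.0, 320.52881432834914], [0.0, 397.5195103772234, 242.7429233789904], [0.0, 0.0, 1.0]] [[0.056, 0.998, 0.001, -26.363], [-0.953, 0.054, -0.297, 500.826], [-0.296, 0.015, 0.955, -164.281], [0.0, 0.0, 0.0, 1.0]]
```

View pics/w1.png

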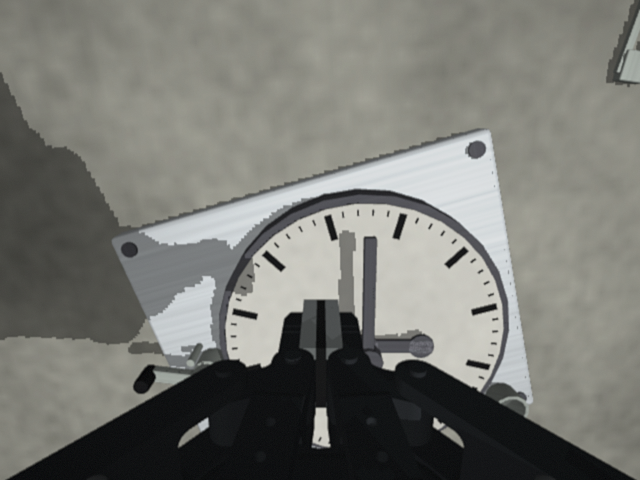

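The wrist view shows the finger (320,320) left of the hand (tip 370,237); bars five to nine are at (273,261), (333,228), (401,226), (457,257) and (484,309). I'll refine the pose.

Run:
```python
from h import *
d=np.load("w1.npz"); K,E=d["mtx"],d["extrinsics"]
hr=[6,5,7,8,9,4]; a=-np.array(hr)*np.pi/6
P=np.r_[np.c_[87*np.cos(a),87*np.sin(a),47+0*a],[(-120,125,20),(-120,-165,20)]]
px=np.array([(333,228),(273,261),(401,226),(457,257),(484,309),(244,315),(490,130),(113,240)],float)
f=least_squares(lambda p:(proj(pose(p,P),K,E)-px).ravel(),np.load("pose.npy"),loss="soft_l1")
p=f.x; print("pose",p,np.round(f.fun,1).tolist()); np.save("pose2.npy",p)
w=back((370,237),74,K,E); c=unc(p,w); print("tip",w,c,np.hypot(*c),np.arctan2(c[1],c[0]))
print("pin",unc(p,back((144,380),60,K,E)))
for u in [(303,299),(338,299)]: print("finger",back(u,335.9-173,K,E))
```

```text
pose [5.86104410e+02 2.69217397e+01 2.33761864e-01] [0.2, 1.2, 4.4, 1.1, -0.9, 1.4, -1.3, 0.4, -0.9, -1.2, 5.5, -1.2, 3.0, -5.5, -4.5, -0.3]
tip [500.20603183  28.36421088  74.        ] [-83.22797225  21.30062753] 85.91048887099163 2.891039604122457
pin [ -20.96432157 -162.0242797 ]
finger [497.29637992  -8.5899075  162.9       ]
finger [498.075134    5.1499595 162.9      ]
```

>>> servo_tool --plan '[{"claw":0,"delta_pos":[0,0,0.5],"delta_rot":[0,0,0]},{"claw":0,"delta_pos":[0,0,0.5],"delta_rot":[0,0,0]},{"claw":0,"delta_pos":[0,0,0.5],"delta_rot":[0,0,0]},{"claw":0,"delta_pos":[0,0,0.5],"delta_rot":[0,0,0]},{"claw":0,"delta_pos":[0,0,0.3],"delta_rot":[0,0,0]},{"claw":0,"delta_pos":[0,0,0.1],"delta_rot":[0,0,0]},{"claw":0,"delta_pos":[0,0,0],"delta_rot":[0,0,0]},{"claw":0,"delta_pos":[0,0,0],"delta_rot":[0,0,0]}]'

```text
clock: 3.57
position: [511.4, -2.1, 246.2]
eef_rot: [[-0.999, 0.054, 0.002], [0.054, 0.999, -0.0], [-0.002, -0.0, -1.0]]
wrist_force: [-0.8, 0.2, -0.1]
width: 0.002
grasp_force: 0.0
```

Run:
```python
from bench import robot
import cv2,numpy as np
print(robot.sense()["position"],robot.sense()["joint_positions"])
p=robot.read_camera("wrist"); cv2.imwrite("pics/w2.png",p["image"][:,:,::-1])
```

```text
[511.41881492  -2.06607668 246.2427335 ] [-9.50862149e-02  5.10333082e-01  1.87418393e+00 -1.76983315e-05
  7.55146623e-01 -1.61158922e+00]
```

View pics/w2.png

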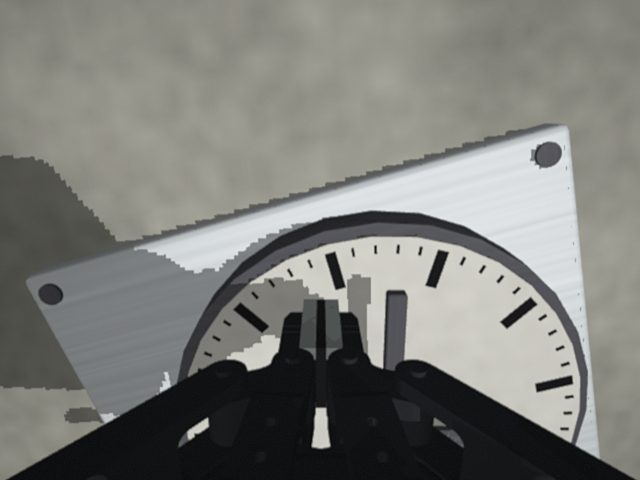

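>>> servo_tool --plan '[{"claw":0,"delta_pos":[0,0,0.2],"delta_rot":[0,0,0]},{"claw":0,"delta_pos":[0,0,0.15],"delta_rot":[0,0,0]},{"claw":0,"delta_pos":[0,0,0],"delta_rot":[0,0,0]},{"claw":0,"delta_pos":[0,0.15,0],"delta_rot":[0,0,0]},{"claw":0,"delta_pos":[0,0.15,0],"delta_rot":[0,0,0]},{"claw":0,"delta_pos":[0,0.1,0],"delta_rot":[0,0,0]},{"claw":0,"delta_pos":[0,0,0],"delta_rot":[0,0,0]}]'

```text
clock: 4.2
position: [511.7, 14.6, 230.8]
eef_rot: [[-0.999, 0.054, 0.0], [0.054, 0.999, 0.0], [-0.0, 0.0, -1.0]]
wrist_force: [0.2, 0.2, -0.6]
width: -0.001
grasp_force: 0.0
```

>>> servo_tool --plan '[{"claw":0,"delta_pos":[0.022,0.147,0],"delta_rot":[0,0,1]},{"claw":0,"delta_pos":[0.022,0.147,0],"delta_rot":[0,0,1]},{"claw":0,"delta_pos":[0.022,0.147,0],"delta_rot":[0,0,1]},{"claw":0,"delta_pos":[0.022,0.147,0],"delta_rot":[0,0,1]},{"claw":0,"delta_pos":[0.022,0.147,0],"delta_rot":[0,0,1]},{"claw":0,"delta_pos":[0.022,0.147,0],"delta_rot":[0,0,1]},{"claw":0,"delta_pos":[0,0,0],"delta_rot":[0,0,0]},{"claw":0,"delta_pos":[0,0,0],"delta_rot":[0,0,0]}]'

```text
clock: 4.87
position: [515.5, 48.9, 230.8]
eef_rot: [[-0.862, 0.507, 0.0], [0.507, 0.862, -0.0], [-0.0, 0.0, -1.0]]
wrist_force: [0.5, -0.8, -0.8]
width: -0.001
grasp_force: 0.0
```

Run:
```python
from bench import robot
import cv2,numpy as np
s=robot.sense(); x=s["eef_rot"][:,0]; y=s["eef_rot"][:,1]; d=s["position"]-[586.,26,0]; print(s["position"],np.arctan2(x[1],x[0])%6.28,"r",d@x,"d",d@y)
p=robot.read_camera("wrist"); cv2.imwrite("pics/w3.png",p["image"][:,:,::-1])
```

```text
[515.47839879  48.94803192 230.77805392] 2.6099448936508134 r 72.36359236981762 d -15.950930328273824
```

View pics/w3.png

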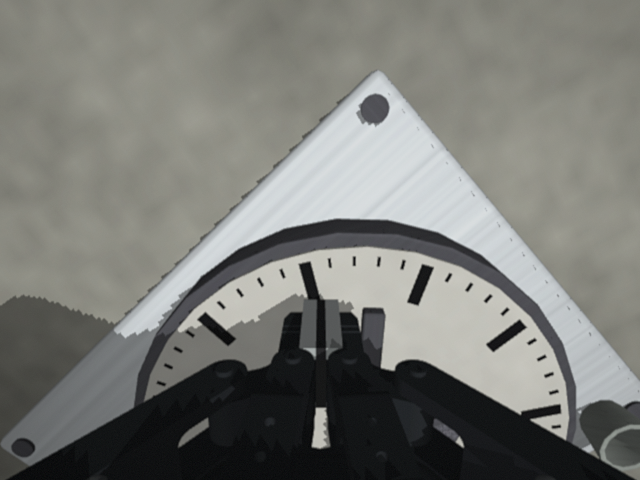

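The hand is now in contact and parallel with the finger (hand edge at 363, finger edge at 360). I'll continue the arc.

>>> servo_tool --plan '[{"claw":0,"delta_pos":[0.026,0.147,0],"delta_rot":[0,0,1]},{"claw":0,"delta_pos":[0.026,0.147,0],"delta_rot":[0,0,1]},{"claw":0,"delta_pos":[0.026,0.147,0],"delta_rot":[0,0,1]},{"claw":0,"delta_pos":[0.026,0.147,0],"delta_rot":[0,0,1]},{"claw":0,"delta_pos":[0.026,0.147,0],"delta_rot":[0,0,1]},{"claw":0,"delta_pos":[0.026,0.147,0],"delta_rot":[0,0,1]},{"claw":0,"delta_pos":[0.026,0.147,0],"delta_rot":[0,0,1]},{"claw":0,"delta_pos":[0.026,0.147,0],"delta_rot":[0,0,1]},{"claw":0,"delta_pos":[0.026,0.147,0],"delta_rot":[0,0,1]},{"claw":0,"delta_pos":[0,0,0],"delta_rot":[0,0,0]}]'

```text
clock: 5.75
position: [549.0, 89.8, 230.8]
eef_rot: [[-0.309, 0.951, 0.001], [0.951, 0.309, 0.0], [-0.0, 0.001, -1.0]]
wrist_force: [0.3, 0.3, -1.4]
width: 0.001
grasp_force: 0.0
```

```bash
cat > st.py <<'E'
from bench import robot
import numpy as np
s=robot.sense(); x=s["eef_rot"][:,0]; y=s["eef_rot"][:,1]; d=s["position"]-[586.,26,0]; print(s["position"],np.arctan2(x[1],x[0]),"r",d@x,"d",d@y,s["joint_positions"][5])
E
python3 st.py
```

```text
[549.04693101  89.75043166 230.77025275] 1.8854245022564413 r 72.01921674422069 d -15.256358805429821 -0.23627472454235507
```

>>> servo_tool --plan '[{"claw":0,"delta_pos":[0.026,0.147,0],"delta_rot":[0,0,1]},{"claw":0,"delta_pos":[0.026,0.147,0],"delta_rot":[0,0,1]},{"claw":0,"delta_pos":[0.026,0.147,0],"delta_rot":[0,0,1]},{"claw":0,"delta_pos":[0.026,0.147,0],"delta_rot":[0,0,1]},{"claw":0,"delta_pos":[0.026,0.147,0],"delta_rot":[0,0,1]},{"claw":0,"delta_pos":[0.026,0.147,0],"delta_rot":[0,0,1]},{"claw":0,"delta_pos":[0.026,0.147,0],"delta_rot":[0,0,1]},{"claw":0,"delta_pos":[0.026,0.147,0],"delta_rot":[0,0,1]},{"claw":0,"delta_pos":[0.026,0.147,0],"delta_rot":[0,0,1]},{"claw":0,"delta_pos":[0.026,0.147,0],"delta_rot":[0,0,1]}]'

```text
clock: 6.58
position: [606.2, 96.9, 230.6]
eef_rot: [[0.465, 0.885, -0.0], [0.885, -0.465, 0.0], [-0.0, -0.0, -1.0]]
wrist_force: [-1.0, 1.0, 0.4]
width: 0.003
grasp_force: 0.3
```

>>> servo_tool --plan '[{"claw":0,"delta_pos":[0.026,0.147,0],"delta_rot":[0,0,1]},{"claw":0,"delta_pos":[0.026,0.147,0],"delta_rot":[0,0,1]},{"claw":0,"delta_pos":[0.026,0.147,0],"delta_rot":[0,0,1]},{"claw":0,"delta_pos":[0.026,0.147,0],"delta_rot":[0,0,1]},{"claw":0,"delta_pos":[0.026,0.147,0],"delta_rot":[0,0,1]},{"claw":0,"delta_pos":[0.026,0.147,0],"delta_rot":[0,0,1]},{"claw":0,"delta_pos":[0.013,0.0735,0],"delta_rot":[0,0,0.5]},{"claw":0,"delta_pos":[0.013,0.0735,0],"delta_rot":[0,0,0.5]},{"claw":0,"delta_pos":[0,0,0],"delta_rot":[0,0,0]},{"claw":0,"delta_pos":[0,0,0],"delta_rot":[0,0,0]}]'

```text
clock: 7.42
position: [641.1, 75.3, 230.6]
eef_rot: [[0.863, 0.506, -0.0], [0.506, -0.863, -0.0], [-0.0, -0.0, -1.0]]
wrist_force: [0.2, 0.0, -0.2]
width: -0.001
grasp_force: 0.0
```

```bash
python3 st.py
python3 - <<'E'
from bench import robot
import cv2,numpy as np
p=robot.read_camera("wrist"); cv2.imwrite("pics/w4.png",p["image"][:,:,::-1]); np.savez("w4.npz",image=p["image"],mtx=p["mtx"],extrinsics=p["extrinsics"])
E
```

```text
[641.10056682  75.28526715 230.6176234 ] 0.5304522406450403 r 72.41750648780358 d -14.645395694971555 1.0851919328698847
```

View pics/w4.png

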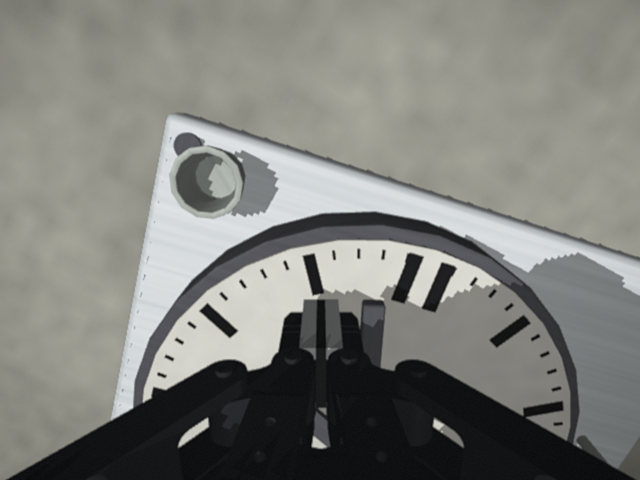

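The double bar is at (423,282) and the hand tip at (373,301), so it's just short of twelve.

```bash
cat > m.py <<'E'
from h import *
import sys
def meas(f,hr,px,tip,tipz=74):
    d=np.load(f); K,E=d["mtx"],d["extrinsics"]; a=-np.array(hr)*np.pi/6
    P=np.c_[87*np.cos(a),87*np.sin(a),47+0*a]
    r=least_squares(lambda p:(proj(pose(p,P),K,E)-np.array(px,float)).ravel(),np.load("pose2.npy"),loss="soft_l1")
    p=r.x; print(p,np.round(r.fun,1).tolist())
    c=unc(p,back(tip,tipz,K,E)); print("tip",c,np.hypot(*c),"joint",-np.arctan2(c[1],c[0]))
    c=unc(np.load("pose2.npy"),back(tip,tipz,K,E)); print("old pose joint",-np.arctan2(c[1],c[0]))
E
python3 -c "
from m import *
meas('w4.npz',[11,12,1,10,2],[(314,274),(423,282),(510,331),(218,321),(543,409)],(373,302))"
```

```text
[5.87933407e+02 2.54416238e+01 2.28154686e-01] [0.9, 2.0, 0.2, -2.0, -3.4, 0.3, 4.4, 0.0, -3.6, -1.7]
tip [82.83732702 24.20864077] 86.30226553480227 joint -0.28432530703348835
old pose joint -0.25363695484098897
```

>>> servo_tool --plan '[{"claw":0,"delta_pos":[0.017,0.0955,0],"delta_rot":[0,0,0.65]},{"claw":0,"delta_pos":[0.017,0.0955,0],"delta_rot":[0,0,0.65]},{"claw":0,"delta_pos":[0.017,0.0955,0],"delta_rot":[0,0,0.65]},{"claw":0,"delta_pos":[0.017,0.0955,0],"delta_rot":[0,0,0.65]},{"claw":0,"delta_pos":[0.013,0.0735,0],"delta_rot":[0,0,0.5]},{"claw":0,"delta_pos":[0,0,0],"delta_rot":[0,0,0]},{"claw":0,"delta_pos":[0,0,0],"delta_rot":[0,0,0]}]'

```text
clock: 8.05
position: [651.6, 60.5, 230.7]
eef_rot: [[0.961, 0.278, -0.0], [0.278, -0.961, -0.0], [-0.0, 0.0, -1.0]]
wrist_force: [-0.2, -0.3, -0.8]
width: 0.003
grasp_force: 0.0
```

```bash
python3 st.py
python3 - <<'E'
from bench import robot
import cv2,numpy as np
p=robot.read_camera("wrist"); cv2.imwrite("pics/w5.png",p["image"][:,:,::-1]); np.savez("w5.npz",image=p["image"],mtx=p["mtx"],extrinsics=p["extrinsics"])
E
```

```text
[651.60536021  60.49582209 230.6766211 ] 0.2816920821222208 r 72.56705784705677 d -14.898121207167364 1.310609130762909
```

View pics/w5.png

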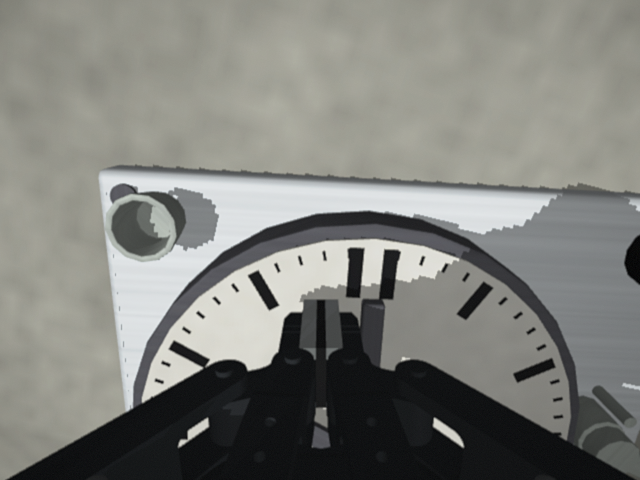

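The double bar's middle is (372,273) and the tip (373,302).

```bash
python3 -c "
from m import *
meas('w5.npz',[11,12,1,10,2],[(263,290),(372,273),(475,300),(189,354),(535,371)],(373,302))"
```

```text
[5.87925576e+02 2.53275916e+01 2.26934842e-01] [3.1, 1.4, -0.0, -2.1, -3.2, 1.7, 4.2, -0.5, -4.8, -1.5]
tip [85.97345362  2.86705069] 86.02124567062904 joint -0.03333573876458427
old pose joint -0.003517446790582408
```

>>> servo_tool --plan '[{"claw":0,"delta_pos":[0,-0.2,0],"delta_rot":[0,0,0]},{"claw":0,"delta_pos":[0,-0.35,0],"delta_rot":[0,0,0]},{"claw":0,"delta_pos":[0,0,-0.7],"delta_rot":[0,0,0]},{"claw":0,"delta_pos":[0,0,-0.8],"delta_rot":[0,0,0]},{"claw":0,"delta_pos":[0,0,-0.8],"delta_rot":[0,0,0]},{"claw":0,"delta_pos":[0,0,0],"delta_rot":[0,0,-0.95]},{"claw":0,"delta_pos":[0,0,0],"delta_rot":[0,0,-0.95]},{"claw":0,"delta_pos":[0,0,0],"delta_rot":[0,0,-0.95]},{"claw":0,"delta_pos":[0,0,0],"delta_rot":[0,0,-0.95]},{"claw":0,"delta_pos":[0,0,0],"delta_rot":[0,0,-0.95]}]'

```text
clock: 8.93
position: [645.2, 83.1, 322.7]
eef_rot: [[0.787, 0.617, -0.0], [0.617, -0.787, 0.0], [-0.0, -0.0, -1.0]]
wrist_force: [-0.4, -0.6, 0.2]
width: 0.001
grasp_force: 0.0
```

>>> servo_tool --plan '[{"claw":0,"delta_pos":[0,0,0],"delta_rot":[0,0,-0.95]},{"claw":0,"delta_pos":[0,0,0],"delta_rot":[0,0,-0.95]},{"claw":0,"delta_pos":[0,0,0],"delta_rot":[0,0,-0.95]},{"claw":0,"delta_pos":[0,0,0],"delta_rot":[0,0,-0.95]},{"claw":0,"delta_pos":[0,0,0],"delta_rot":[0,0,-0.95]},{"claw":0,"delta_pos":[0,0,0],"delta_rot":[0,0,-0.95]},{"claw":0,"delta_pos":[0,0,0],"delta_rot":[0,0,-0.95]},{"claw":0,"delta_pos":[0,0,0],"delta_rot":[0,0,-0.95]},{"claw":0,"delta_pos":[0,0,0],"delta_rot":[0,0,-0.95]},{"claw":0,"delta_pos":[0,0,0],"delta_rot":[0,0,0]}]'

```text
clock: 9.77
position: [645.3, 83.0, 322.6]
eef_rot: [[0.221, 0.975, -0.0], [0.975, -0.221, 0.0], [0.0, -0.0, -1.0]]
wrist_force: [-0.1, 1.2, 0.1]
width: 0.001
grasp_force: 0.0
```

Run:
```python
from bench import robot
import numpy as np
s=robot.sense(); R=s["eef_rot"]; print(s["position"],np.arctan2(R[1,0],R[0,0]),R[:,2]); d=np.array([571.5,-125,s["position"][2]])-s["position"]; print("units",R.T@d/40)
```

```text
[645.27872996  82.96301783 322.6387367 ] 1.3478702432756275 [-2.87997316e-04  8.35759760e-05 -9.99999955e-01]
units [-5.47820570e+00 -6.49392700e-01  9.66841011e-05]
```

8 rows of (-0.685,-0.081), then look before descending.

>>> servo_tool --plan '[{"claw":0,"delta_pos":[-0.685,-0.081,0],"delta_rot":[0,0,0]},{"claw":0,"delta_pos":[-0.685,-0.081,0],"delta_rot":[0,0,0]},{"claw":0,"delta_pos":[-0.685,-0.081,0],"delta_rot":[0,0,0]},{"claw":0,"delta_pos":[-0.685,-0.081,0],"delta_rot":[0,0,0]},{"claw":0,"delta_pos":[-0.685,-0.081,0],"delta_rot":[0,0,0]},{"claw":0,"delta_pos":[-0.685,-0.081,0],"delta_rot":[0,0,0]},{"claw":0,"delta_pos":[-0.685,-0.081,0],"delta_rot":[0,0,0]},{"claw":0,"delta_pos":[-0.685,-0.081,0],"delta_rot":[0,0,0]},{"claw":0,"delta_pos":[0,0,0],"delta_rot":[0,0,0]},{"claw":0,"delta_pos":[0,0,0],"delta_rot":[0,0,0]}]'

```text
clock: 10.6
position: [570.7, -126.2, 322.8]
eef_rot: [[0.229, 0.973, 0.0], [0.973, -0.229, 0.0], [0.0, 0.0, -1.0]]
wrist_force: [0.5, -0.0, 0.1]
width: -0.001
grasp_force: 0.0
```

Run:
```python
from bench import robot
import cv2,numpy as np
print(robot.sense()["position"])
p=robot.read_camera("wrist"); np.savez("w6.npz",image=p["image"],mtx=p["mtx"],extrinsics=p["extrinsics"])
cv2.imwrite("pics/w6.png",p["image"][:,:,::-1])
```

```text
[ 570.65412475 -126.23241967  322.80950603]
```

View pics/w6.png

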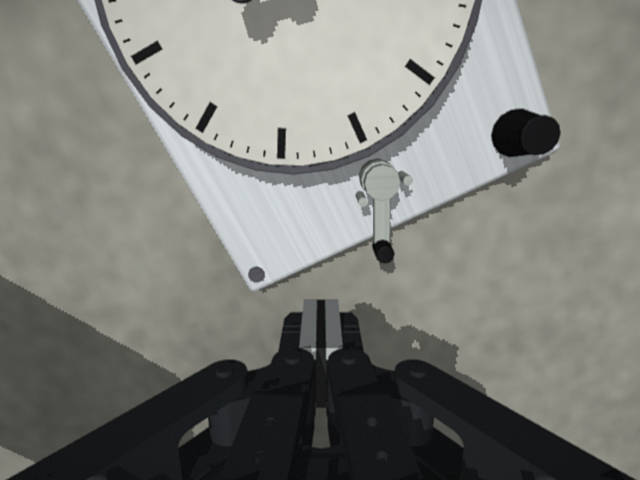

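The lever boss is at (380,182), the pin top at (385,252), the finger at (320,310), and the loupe is clear at (525,132).

Run:
```python
from h import *
from bench import robot
d=np.load("w6.npz"); K,E=d["mtx"],d["extrinsics"]; s=robot.sense(); R=s["eef_rot"]
a=back((381,180),51,K,E); b=back((385,253),64,K,E); print(a,b,np.hypot(*(b-a)[:2]),np.arctan2(*(b-a)[1::-1]))
for q in (a,b,np.array([615.2,-96.1,0])): print("rel tool",R.T@(q-s["position"]))
```

```text
[614.5519554  -94.66023239  51.        ] [ 607.28369281 -136.36161986   64.        ] 42.3300526578802 -1.7433559813700734
rel tool [ 39.8766193   35.42579776 271.79261519]
rel tool [ -2.38120879  37.84972323 258.78362181]
rel tool [ 38.61123406  36.38039924 322.79242331]
```

>>> servo_tool --plan '[{"claw":0,"delta_pos":[0,0,0.6],"delta_rot":[0,0,0]},{"claw":0,"delta_pos":[0,0,0.6],"delta_rot":[0,0,0]},{"claw":0,"delta_pos":[0,0,0.6],"delta_rot":[0,0,0]},{"claw":0,"delta_pos":[0,0,0.5],"delta_rot":[0,0,0]},{"claw":0,"delta_pos":[0,0,0.3],"delta_rot":[0,0,0]},{"claw":0,"delta_pos":[0,0,0.15],"delta_rot":[0,0,0]},{"claw":0,"delta_pos":[0,0,0],"delta_rot":[0,0,0]},{"claw":0,"delta_pos":[0,0.2,0],"delta_rot":[0,0,0]},{"claw":0,"delta_pos":[0,0.2,0],"delta_rot":[0,0,0]},{"claw":0,"delta_pos":[0,0.1,0],"delta_rot":[0,0,0]}]'

```text
clock: 11.48
position: [591.9, -130.9, 214.0]
eef_rot: [[0.226, 0.974, 0.002], [0.974, -0.226, -0.001], [-0.0, 0.002, -1.0]]
wrist_force: [-1.2, 0.4, 2.3]
width: 0.0
grasp_force: 1.0
```

>>> servo_tool --plan '[{"claw":0,"delta_pos":[-0.033,0.08,0],"delta_rot":[0,0,-1]},{"claw":0,"delta_pos":[-0.033,0.08,0],"delta_rot":[0,0,-1]},{"claw":0,"delta_pos":[-0.033,0.08,0],"delta_rot":[0,0,-1]},{"claw":0,"delta_pos":[-0.033,0.08,0],"delta_rot":[0,0,-1]},{"claw":0,"delta_pos":[-0.033,0.08,0],"delta_rot":[0,0,-1]},{"claw":0,"delta_pos":[-0.033,0.08,0],"delta_rot":[0,0,-1]},{"claw":0,"delta_pos":[-0.033,0.08,0],"delta_rot":[0,0,-1]},{"claw":0,"delta_pos":[-0.033,0.08,0],"delta_rot":[0,0,-1]},{"claw":0,"delta_pos":[0,0,0],"delta_rot":[0,0,0]}]'

```text
clock: 12.23
position: [616.9, -139.8, 213.3]
eef_rot: [[-0.404, 0.915, 0.001], [0.915, 0.404, -0.0], [-0.001, 0.001, -1.0]]
wrist_force: [1.4, 1.4, 0.6]
width: 0.0
grasp_force: 0.0
```

Run:
```python
from bench import robot
import cv2,numpy as np
s=robot.sense(); R=s["eef_rot"]; print(s["position"],np.arctan2(R[1,0],R[0,0]),s["wrist_force"],"pivot in tool",R.T@(np.array([615,-95.5,0])-s["position"]))
p=robot.read_camera("wrist"); np.savez("w7.npz",image=p["image"],mtx=p["mtx"],extrinsics=p["extrinsics"])
cv2.imwrite("pics/w7.png",p["image"][:,:,::-1])
```

```text
[ 616.87482424 -139.78374642  213.32455165] 1.986250730521339 [1.38831516 1.37529128 0.61674608] pivot in tool [ 41.426898   15.9792187 213.3082422]
```

View pics/w7.png

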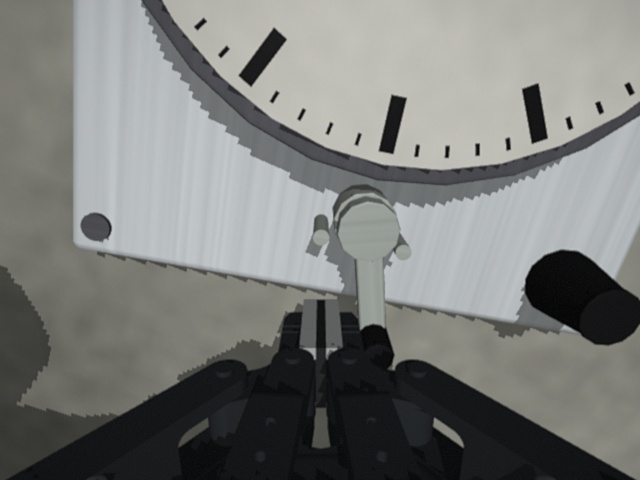

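>>> servo_tool --plan '[{"claw":0,"delta_pos":[-0.029,0.082,0],"delta_rot":[0,0,-1]},{"claw":0,"delta_pos":[-0.029,0.082,0],"delta_rot":[0,0,-1]},{"claw":0,"delta_pos":[-0.029,0.082,0],"delta_rot":[0,0,-1]},{"claw":0,"delta_pos":[-0.015,0.041,0],"delta_rot":[0,0,-0.5]},{"claw":0,"delta_pos":[0,0,0],"delta_rot":[0,0,0]}]'

```text
clock: 12.7
position: [628.2, -137.9, 213.1]
eef_rot: [[-0.638, 0.77, 0.0], [0.77, 0.638, -0.001], [-0.001, -0.0, -1.0]]
wrist_force: [-1.6, -3.1, 1.1]
width: 0.001
grasp_force: 1.4
```

>>> servo_tool --plan '[{"claw":0,"delta_pos":[-0.005,0.014,0],"delta_rot":[0,0,-0.16]},{"claw":0,"delta_pos":[0,0,0],"delta_rot":[0,0,0]}]'

```text
clock: 12.87
position: [628.5, -137.9, 213.1]
eef_rot: [[-0.646, 0.763, -0.0], [0.763, 0.646, -0.001], [-0.001, -0.001, -1.0]]
wrist_force: [-3.2, -5.7, 2.1]
width: 0.001
grasp_force: 3.0
```

>>> servo_tool --plan '[{"claw":0,"delta_pos":[-0.005,0.014,0],"delta_rot":[0,0,-0.16]},{"claw":0,"delta_pos":[0,0,0],"delta_rot":[0,0,0]}]'

```text
clock: 13.03
position: [628.8, -137.9, 213.1]
eef_rot: [[-0.656, 0.755, -0.001], [0.755, 0.656, -0.001], [-0.0, -0.001, -1.0]]
wrist_force: [-5.6, -7.7, 3.6]
width: 0.001
grasp_force: 4.5
```

The force is rising, so the lever is at its stop. Next I'll back off and lift clear.

>>> servo_tool --plan '[{"claw":0,"delta_pos":[0,-0.2,0],"delta_rot":[0,0,0]},{"claw":0,"delta_pos":[0,-0.3,0],"delta_rot":[0,0,0]},{"claw":0,"delta_pos":[0,0,-0.7],"delta_rot":[0,0,0]},{"claw":0,"delta_pos":[0,0,-0.8],"delta_rot":[0,0,0]},{"claw":0,"delta_pos":[0,0,-0.8],"delta_rot":[0,0,0]},{"claw":0,"delta_pos":[-0.8,0,-0.4],"delta_rot":[0,0,0]},{"claw":0,"delta_pos":[-0.8,0,-0.4],"delta_rot":[0,0,0]},{"claw":0,"delta_pos":[-0.8,0,-0.4],"delta_rot":[0,0,0]},{"claw":0,"delta_pos":[-0.4,0,0],"delta_rot":[0,0,0]},{"claw":0,"delta_pos":[0,0,0],"delta_rot":[0,0,0]}]'

```text
clock: 13.87
position: [688.2, -237.6, 353.4]
eef_rot: [[-0.655, 0.756, 0.003], [0.756, 0.655, -0.001], [-0.003, 0.001, -1.0]]
wrist_force: [-0.3, 0.5, -0.3]
width: -0.002
grasp_force: 0.0
```

Run:
```python
from bench import robot
import cv2,numpy as np
p=robot.read_camera("top"); a=p["image"][140:280,230:390,::-1]
q=robot.read_camera("wrist"); np.savez("w8.npz",image=q["image"],mtx=q["mtx"],extrinsics=q["extrinsics"])
cv2.imwrite("pics/f.png",np.hstack([cv2.resize(a,(400,350),interpolation=cv2.INTER_CUBIC),cv2.resize(q["image"][:,:,::-1],(400,350))]))
```

```text
(no output)
```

View pics/f.png

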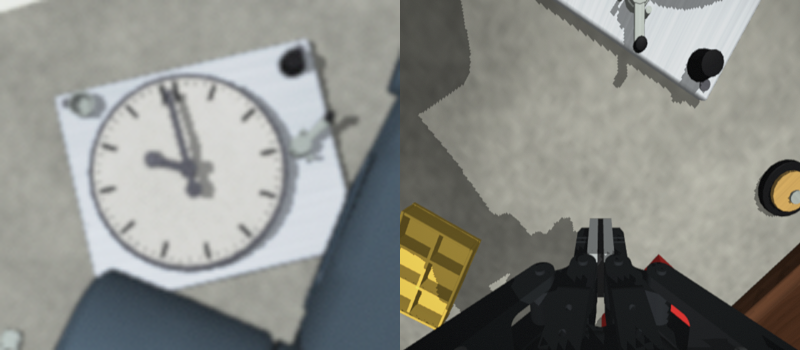

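The final view shows the hand over the double bar, with tip at (171,92) and hub at (190,170), and the lever swung over with its pin at wrist pixel (384,62). I'll check those numbers.

Run:
```python
from h import *
d=np.load("w8.npz"); K,E=d["mtx"],d["extrinsics"]
b=back((384,60),62,K,E); v=b[:2]-[614.8,-95.4]; print(b,np.hypot(*v),"lever",np.arctan2(v[1],v[0])-.228+2.094)
d=np.load("top1.npz"); K,E=d["mtx"],d["extrinsics"]
w=[back(np.array(u)/2.5+[229.7,139.7],z,K,E) for u,z in [((171,92),74),((190,170),78)]]; v=w[0]-w[1]; print(w,np.hypot(*v[:2]),"minute",.228-np.arctan2(v[1],v[0]))
```

```text
[ 643.23703125 -128.28599321   62.        ] 43.47589327451949 lever 1.0081791057681657
[array([666.3362961 ,  43.07776896,  74.        ]), array([582.15421886,  23.23368688,  78.        ])] 86.48936189654378 minute -0.0035018542683752096
```

Both readings are within tolerance, so I'm handing in.

```bash
python3 -c "
from bench import robot
print(robot.finish_job())"
```

```text
the job is handed in; nothing more can be done
None
```

The job is handed in, though the judge's verdict was not returned: the clock reads ten o'clock (minute hand about -0.02 rad, limit ±0.09), the start lever is over at about 1.01 rad (needs above 0.93), and the arm is clear of everything.

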